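# Swing test of the picket gate with a guarding hand

### The job

Test the little white picket gate: take the round end post, draw the gate about 30 degrees aside (either way) and let it go; then keep your open fingers around the top of the post, moving with it without touching and within 3 cm, for a good five seconds while it swings freely to and fro. After that catch the post in your fingers, bring the gate to rest in line with the fence, hold it there for a second, then let go and move clear. Never fling the gate or run it up to its stops, and leave the lost things around it where they are.

Things in the scene. Friction and masses are not known exactly. Their poses are not given: they have to be found in the camera images.
- leaf (a joint): swing angle of the gate leaf (rad) about its upright hinge: 0 closed, in line with the fence, at rest there at the start; positive is anticlockwise from above. Stops at +-1.0; do not exceed +-0.9, nor 2 rad/s. A soft spring, 0.10 N m/rad nominal, centres it: let go, it swings to and fro through 0
- leaf_mid (a point): middle of the leaf, 135 mm from the hinge, 105 mm up. Leaf 0.9 kg, inertia about 0.0325 kg m2 about the hinge (hidden mass 0.7 to 1.4 times), period about 3.6 s, damping 0.004 N m s/rad, dry friction 0.0006 N m: each cycle takes about a quarter of the amplitude. Following counts while it swings more than about 0.2 rad to each side; if it dies down, draw it aside again
- post_grip (a point): on the axis of the leaf's end post, an upright round white post 32 mm thick, bare from 193 mm up to its flat top at 270 mm. This point is 240 mm above the table, 30 mm below the top, 270 mm from the hinge axis: grip here; when following keep the TCP within 30 mm of it. Pickets between hinge and post end at 193 mm, so fingers fit on any side
- hinge (a point): point on the upright hinge axis of the gate, 240 mm above the table (level with post_grip). The hinge post, 24 mm thick with a 32 mm ball on top, ends 271 mm above the table
- fence: fixed white picket fence on an ash sill (50 mm wide, 12 mm high). Origin on the table under the hinge axis. x points from the hinge along the fixed panel (two pickets, 193 mm high, to x = 106 mm); the closed gate lies along -x; a low stub post (87 mm high) stands at x = -365 mm. z is up. At angle q the end post is at (-0.27 cos q, -0.27 sin q) here
- cup: teal plastic tea cup, 72 mm across the rim, 60 mm high, on the bench; origin under its centre. Bystander: do not move
- hammer: wooden toy hammer lying on the bench, 180 mm long. Bystander: do not move
- piggy: brown ceramic piggy bank, about 100 mm long and 95 mm high, on the bench. Bystander: do not move
- drum: tin drum toy standing on the left of the gate's hinge, 114 mm across, 86 mm high; origin under its centre. Bystander: do not move
- wand: pink plastic wand lying on the table, 215 mm long, 16 mm high. Bystander: do not move
- car: wooden toy car on the right of the gate's hinge, 100 mm long, 70 mm high. Bystander: do not move
- flask: upright metal drinking flask, 62 mm across, 160 mm high, on the table to the right of the gate; origin under its centre. Bystander: do not move

How it is judged:
By the outcome, as a careful person would: the job done as asked, in the order asked, and still so for the second after the job is handed in, with the robot touching nothing.
It also fails if it takes over 64 s, if anything falls off the work surface, if the arm or the gripper's body presses on something with over 40 N, if the wrist force passes 120 N, or if a joint passes its speed limit or range.

### The arm

A 6-joint arm with a two-finger parallel gripper is mounted at the origin on the work surface. World frame = base frame: x ahead of the robot, y to its left, z up, the work surface at z = 0. Lengths are in mm, angles in degrees, forces in N, time in s.
With the tool pointing down it reaches from about 250 to 800 mm from the base axis. Payload 8.5 kg.
Tool frame: the origin (TCP) lies between the finger pads, 19 mm behind the fingertips; this is the grasp point; z points along the fingers, y is the line along which they close (so a half turn about z gives the same grasp; the last joint's range is limited). The gripper opens to 85 mm and grips with 20 to 120 N. Pads are 22 mm wide; open, the fingers measure 114 mm over their backs; the gripper's body (76 mm by 85 mm) begins 54 mm behind the grasp point. The pads swing forward as they close: fully open they stand 13 mm farther back than shut.
Start: joints at [-70.417, 13.648, -0.773, 75.585, 0, 90], TCP at [175.955, -494.591, 249.976] pointing down, gripper open.
Joint ranges: [-152.45, 152.45], [-59.26, 108.67], [-65.41, 83.53], [-104.44, 129.93], [-82.83, 76.93], [-180, 180]. Speed limits (degrees/s): [127.2, 127.2, 159.86, 180, 180, 180].

### API

Orientations are given as a 3x3 rotation matrix whose columns are the frame's x, y, z axes.
In Python, from workcell import monitor, capture, r gives the robot as it stands. The module is installed in compiled form; this text tells all that it offers.
- The arm moves only by the tool arm_command, never from a script. Its argument "commands" is a list that holds one entry, the list of rows, each a list of 5 numbers: the shift along the tool's x, y, z in units of 0.1 m (1.0 is 0.1 m), then the turn about the tool's z in units of pi rad (1.0 is pi rad), then the opening, from -1 (shut) to 1 (fully open). A call has 1 to 5 rows; each row is the pose to reach, as a shift and turn from the pose commanded when the call began, along the tool's axes at that moment, turning the shorter way round; what a row does not reach only later rows make up. A row lasts 1/10 s, in which the tool goes at most 50 mm and 8.59 degrees, less where a joint would pass 70% of its speed; a pose out of reach is approached as far as the arm can. A call with a number of a shift or a turn outside -1 to 1 is refused whole. A call with a gripper value outside its range is refused whole. The fingers move at their own pace and stop on an object; the grip force is fixed at half the most. Time passes only in rows, so rows that repeat a pose let the fingers close. It gives the time, the measured TCP pose, the force, the opening and the grip force at its end, in the units of the state.
- monitor.get_state(): the state, without advancing time (a new reading comes with each control period).
- capture(name): name is "scene" or "top" or "wrist"; returns a dict with "color" (480x640x3 uint8, red, green, blue), "fx", "fy", "cx", "cy" (pixels), "R" (3x3) and "t" (3): a world point X has camera coordinates R X + t. Camera axes: x right, y down, z forward; pixel columns grow to the right and rows downward; lengths in mm; the calibration is good to about 2 mm. A picture is of the moment at which its call begins. There is no depth.
- r.hand_in(): hands the job in; it is judged then, once.
The state is a dict: "time_s": time; "q": joint angles; "joint_vel": joint speeds; "joint_torque": joint torques, N m; "position": TCP position; "ee_rot": TCP orientation; "wrist_force": force on the tool from outside, world axes, zero at the start; "ft_torque": the same for the moment, N m; "width": opening from 0.0 (shut) to 1.0 (fully open); "finger_force": force on a finger pad.
Only numpy, scipy, OpenCV 4.12 (cv2) and the standard library are available. Lean on these libraries where they do the work, as an engineer would, in place of code of your own. Each camera call takes 0.05 s, during which the arm holds its last target. There are 200 camera calls.

## Working session

There is one attempt and no reset: what is moved stays moved. The work goes in short steps, Python scripts to look and compute and a tool call to move; the robot and the scene stay as the last step left them, time stands still between calls to the robot, and variables do not carry over. Pictures are saved under pics/ and viewed, at most 10 in all, crops included, and the job is handed in when it is done.

Besides the shell and the picture viewer there is one more tool, called after "Request:" in YAML: its name, and indented under it one key for each argument. arm_command: Moves the arm, as the interface text tells. Its arguments: {"type":"object","properties":{"commands":{"type":"array"}},"required":["commands"]}

```bash
mkdir -p pics; python3 - <<'E'
from workcell import monitor,capture,r
import cv2,numpy as np
for n in("top","scene"):
    c=capture(n);cv2.imwrite(f"pics/{n}0.png",c["color"][...,::-1]);print(n,c["fx"],c["fy"],c["cx"],c["cy"],c["R"],c["t"])
s=monitor.get_state();print(s["time_s"],s["position"],s["ee_rot"],s["width"])
E
```

```text
top 530.870615305484 530.870615305484 316.1626802175783 235.3724639686993 [[-0.00743945 -0.99995469 -0.00593944]
 [-0.99291653  0.00809117 -0.11853818]
 [ 0.11858087  0.0050155  -0.99293173]] [  42.4551062   568.3778552  1329.67996614]
scene 500.2869532522376 500.2869532522376 316.0863964915419 235.5318400022303 [[ 0.39298605  0.91953648 -0.0038254 ]
 [ 0.75199396 -0.32377137 -0.57417522]
 [-0.52921362  0.22276617 -0.81872351]] [-225.18516301 -332.65888563 1869.85212936]
0.1 [ 175.87549135 -494.29562482  249.46848633] [[ 9.42131138e-01  3.35244307e-01 -4.17629847e-04]
 [ 3.35244567e-01 -9.42130425e-01  1.15841514e-03]
 [-5.10970409e-06 -1.23138711e-03 -9.99999242e-01]] 0.9998022323083144
```

View pics/top0.png

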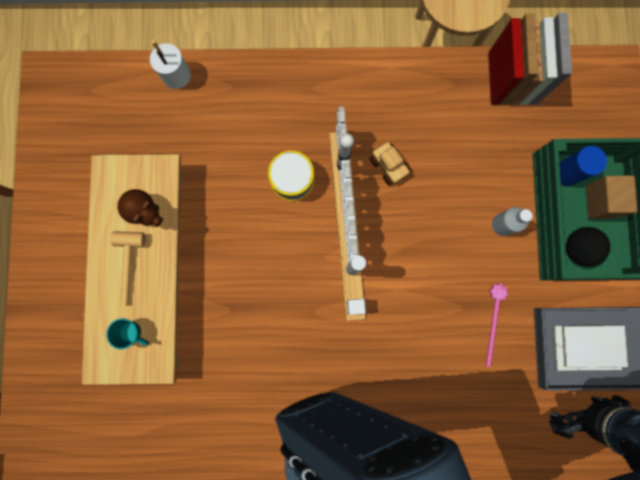

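View pics/scene0.png

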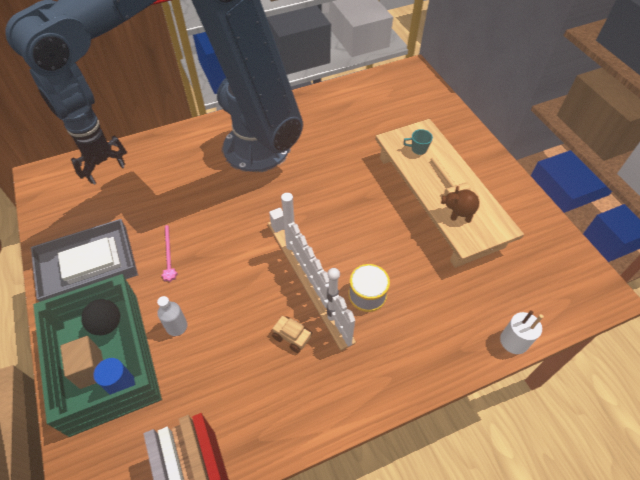

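The top view shows the end post top near (358,263) and the hinge ball near (346,142). In the scene view the post top is near (287,198) and the ball near (333,273). I'll enlarge both for exact readings.

```bash
python3 - <<'E'
import cv2,numpy as np
a=cv2.imread("pics/top0.png")[120:330,310:390];b=cv2.imread("pics/scene0.png")[180:360,255:365]
a=cv2.resize(a,None,fx=2.8,fy=2.8,interpolation=2);b=cv2.resize(b,None,fx=3.2,fy=3.2,interpolation=2)
o=np.zeros((600,600,3),np.uint8);o[:a.shape[0],:a.shape[1]]=a;o[:b.shape[0],240:240+b.shape[1]]=b
cv2.imwrite("pics/crop.png",o)
E
```

```text
(no output)
```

View pics/crop.png

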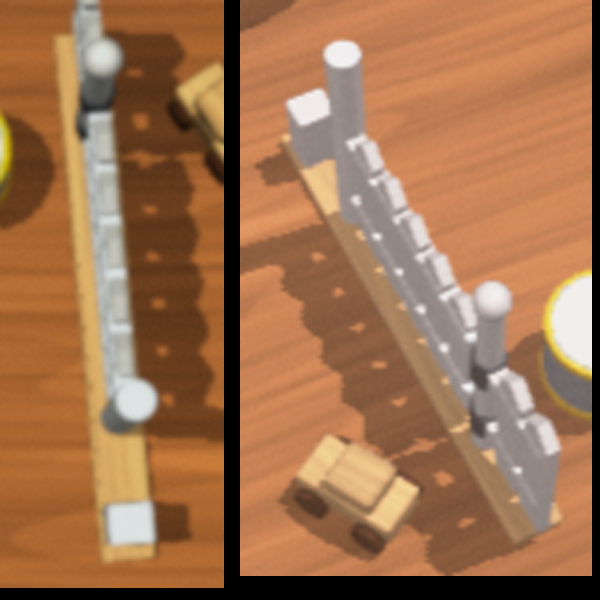

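The enlarged crops give these full-image positions:

| Feature | Top view | Scene view |
|---|---|---|
| Post top | (358.9,262.9) | (287.5,196.9) |
| Ball | (347.1,140.4) | (333.8,273.8) |
| Stub top | (356.4,306.8) | – |

Next I fit the gate pose.

```bash
cat > h.py <<'E'
import numpy as np,cv2
from workcell import monitor,capture,r
def ray(c,u,v,z):
    R=np.array(c["R"]);t=np.array(c["t"]);C=-R.T@t
    d=R.T@np.array([(u-c["cx"])/c["fx"],(v-c["cy"])/c["fy"],1]);return (C+d*(z-C[2])/d[2])[:2]
def proj(c,X):
    p=np.array(c["R"])@X+np.array(c["t"]);return np.array([c["cx"]+c["fx"]*p[0]/p[2],c["cy"]+c["fy"]*p[1]/p[2]])
E
python3 - <<'E'
from h import *
from scipy.optimize import least_squares
T=capture("top");S=capture("scene")
obs=[(T,358.9,262.9,270,-270),(T,347.1,140.4,255,0),(T,356.4,306.8,87,-365),(S,287.5,196.9,270,-270),(S,333.8,273.8,255,0)]
for o in obs: print(o[3:],ray(*o[:4]))
def f(p):
    u=np.array([np.cos(p[2]),np.sin(p[2])]);return np.concatenate([ray(*o[:4])-p[:2]-o[4]*u for o in obs])
s=least_squares(f,[550,-50,0]);print(s.x,np.degrees(s.x[2]),s.fun.round(1));p=s.x
u=np.array([np.cos(p[2]),np.sin(p[2])]);print("post",p[:2]-270*u)
for n,a in dict(drum=(291,172,86),car=(391,162,50),flask=(525,215,160),flaskbase=(505,225,0),wandhead=(499,292,8),wandend=(489,366,5)).items(): print(n,ray(T,*a))
st=monitor.get_state();print(st["time_s"],st["q"],st["position"])
E
```

```text
(270, -270) [481.36206096 -52.76823772]
(255, 0) [751.71153211 -32.57212042]
(87, -365) [386.91499304 -58.63344771]
(270, -270) [486.23426555 -47.59818748]
(255, 0) [753.03567603 -27.49799577]
[ 7.52318758e+02 -2.99344067e+01  7.67581756e-02] 4.3979195044467065 [-1.8 -2.1 -0.6 -2.6 -1.5 -0.7  3.1  3.   0.7  2.4]
post [483.11376271 -50.63876912]
drum [722.9402873   99.63546566]
car [ 755.73120581 -156.44119911]
flask [ 597.56235589 -450.52856812]
flaskbase [ 596.201047   -459.31363934]
wandhead [ 420.83156831 -432.40248873]
wandend [ 233.9175751  -399.00413926]
0.2 [-7.04160188e+01  1.36704061e+01 -7.98250937e-01  7.55865358e+01
 -2.24399180e-03  8.99998353e+01] [ 175.87870595 -494.39577497  249.60126382]
```

The fit puts the hinge at (752,-30), the fence yaw at 4.4° and the post at (483,-51). I'll raise the tool and travel to above the post.

Request:
arm_command:
  commands:
    - [[0.3,-0.2,-0.4,0,1],[0.6,-0.44,-0.7,0,1],[0.9,-0.66,-0.9,0,1],[1,-0.72,-1,0,1]]

```text
time_s: 0.6
position: [247.3, -391.2, 352.3]
ee_rot: [[0.942, 0.337, 0.002], [0.337, -0.942, -0.002], [0.001, 0.002, -1.0]]
wrist_force: [-0.2, -0.4, 0.1]
width: 1.0
finger_force: 0.0
```

Request:
arm_command:
  commands:
    - [[0.35,-0.25,0,0,1],[0.7,-0.5,0,0,1],[1,-0.72,0,0,1]]

```text
time_s: 0.9
position: [316.7, -290.7, 349.7]
ee_rot: [[0.942, 0.335, -0.0], [0.335, -0.942, 0.0], [-0.0, -0.0, -1.0]]
wrist_force: [-0.1, -0.6, -0.7]
width: 0.999
finger_force: 0.0
```

Request:
arm_command:
  commands:
    - [[0.35,-0.25,0,0,1],[0.7,-0.5,0,0,1],[1,-0.72,0,0,1]]

```text
time_s: 1.2
position: [387.0, -189.1, 349.7]
ee_rot: [[0.942, 0.335, -0.0], [0.335, -0.942, 0.0], [-0.0, -0.0, -1.0]]
wrist_force: [-0.2, -0.3, -0.4]
width: 1.003
finger_force: 0.0
```

Request:
arm_command:
  commands:
    - [[0.35,-0.25,0,0,1],[0.7,-0.5,0,0,1],[1,-0.72,0,0,1]]

```text
time_s: 1.5
position: [457.3, -87.6, 349.6]
ee_rot: [[0.942, 0.336, -0.0], [0.336, -0.942, 0.0], [-0.0, -0.0, -1.0]]
wrist_force: [0.6, -0.4, -0.1]
width: 0.999
finger_force: 0.0
```

Request:
arm_command:
  commands:
    - [[0.3,-0.22,0,-0.04,1],[0.38,-0.27,0,-0.08,1],[0.38,-0.27,0,-0.12,1],[0.38,-0.27,0,-0.16,1],[0.38,-0.27,0,-0.2,1]]

```text
time_s: 2.0
position: [483.2, -51.0, 349.4]
ee_rot: [[0.561, 0.828, -0.001], [0.828, -0.561, 0.0], [-0.001, -0.001, -1.0]]
wrist_force: [-1.1, -0.1, -0.4]
width: 0.999
finger_force: 0.0
```

Request:
arm_command:
  commands:
    - [[0,0,0,-0.04,1],[0,0,0,-0.08,1],[0,0,0,-0.12,1],[0,0,0,-0.16,1],[0,0,0,-0.216,1]]

```text
time_s: 2.5
position: [483.1, -51.3, 349.5]
ee_rot: [[-0.057, 0.998, -0.001], [0.998, 0.057, -0.0], [0.0, -0.001, -1.0]]
wrist_force: [0.3, 0.0, 0.1]
width: 1.003
finger_force: 0.0
```

```bash
python3 - <<'E'
from h import *
W=capture("wrist");S=capture("scene");cv2.imwrite("pics/w1.png",W["color"][...,::-1]);cv2.imwrite("pics/s1.png",S["color"][...,::-1])
R=np.array(W["R"]);print(-R.T@W["t"],R[2],proj(W,[483.1,-50.6,270]))
s=monitor.get_state();print(s["time_s"],s["position"],s["ee_rot"],s["q"],s["wrist_force"])
E
```

```text
[477.7853593   31.99995314 473.35657538] [ 0.01861129 -0.32396205 -0.945887  ] [324.76957707 259.46638905]
2.6 [483.08938623 -51.3032127  349.51264907] [[-5.40851455e-02  9.98535942e-01 -8.77689823e-04]
 [ 9.98536323e-01  5.40852077e-02  4.73514335e-05]
 [ 9.47521446e-05 -8.73844159e-04 -9.99999614e-01]] [-6.06043775e+00  8.99701063e+00  7.68981205e+00  8.87430947e+01
 -2.61139700e-03  8.08391977e+01] [ 0.00566619  0.66020542 -0.9737459 ]
```

View pics/w1.png

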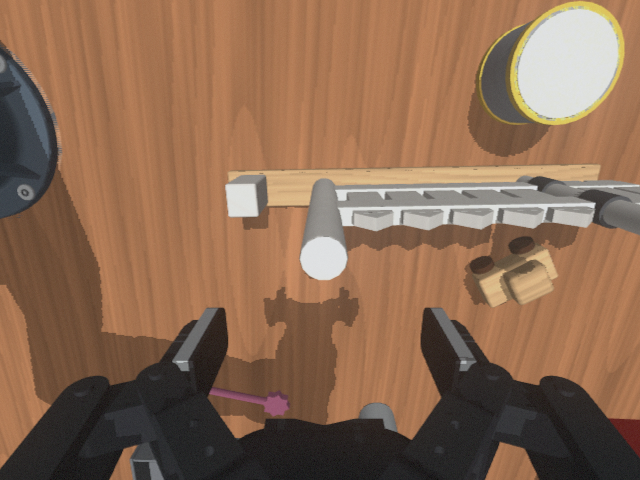

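The wrist view shows the post top disc at about (323.5,258), against a prediction of (324.8,259.5), so the fit is good to about 1 mm. I'll descend around the post.

Request:
arm_command:
  commands:
    - [[0,0,0.3,0,1],[0,0,0.6,0,1],[0,0,0.85,0,1],[0,0,1,0,1]]

```text
time_s: 3.0
position: [482.2, -51.1, 247.8]
ee_rot: [[-0.047, 0.999, -0.003], [0.999, 0.047, 0.0], [0.0, -0.003, -1.0]]
wrist_force: [-0.8, 0.5, 0.3]
width: 1.002
finger_force: 0.0
```

Request:
arm_command:
  commands:
    - [[0,0,0.095,0,1],[0,0,0.095,0,1]]

```text
time_s: 3.2
position: [482.5, -51.1, 239.4]
ee_rot: [[-0.049, 0.999, -0.002], [0.999, 0.049, 0.0], [0.0, -0.002, -1.0]]
wrist_force: [-1.3, 0.2, 0.3]
width: 1.004
finger_force: 0.0
```

```bash
python3 - <<'E'
from h import *
W=capture("wrist");cv2.imwrite("pics/w2.png",W["color"][...,::-1])
print(proj(W,[483.1,-50.6,270]),proj(W,[752.3,-29.9,255]))
s=monitor.get_state();print(s["time_s"],s["position"],s["wrist_force"])
E
```

```text
[327.15245554 383.14930045] [1053.06980384  338.66467254]
3.25 [482.97270214 -51.09533812 240.41846824] [-0.80098943 -0.00274815  0.42268451]
```

View pics/w2.png

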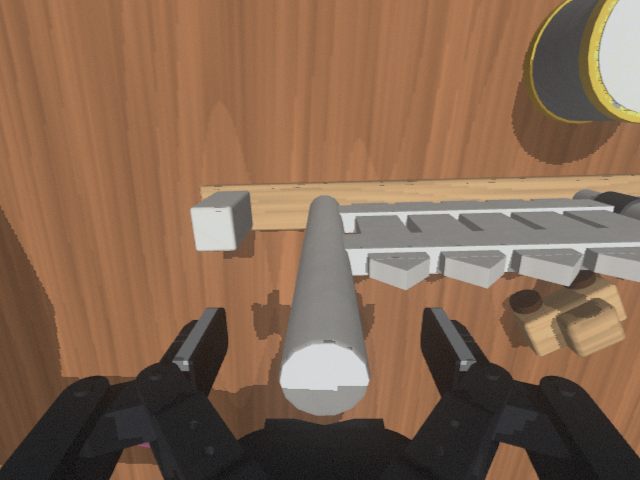

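The post top disc is now at about (325,377), so the real post is about 1 mm nearer and 2 mm further left than modelled, and it sits centred between the fingers. Next is an angle estimator using the projected model, tested on this view, plus a planner.

```bash
cat >> h.py <<'E'
H=np.array([751.8,-28.0]);YAW=np.radians(4.4);XT=np.array([-np.sin(np.radians(4.463)),np.cos(np.radians(4.463))]);YT=np.array([XT[1],-XT[0]])
def post(q,rad=270.): a=YAW+q;return H-rad*np.array([np.cos(a),np.sin(a)])
def angle(W,qc,span=.2):
    hsv=cv2.cvtColor(W["color"],cv2.COLOR_RGB2HSV);w=((hsv[...,1]<60)&(hsv[...,2]>85)).astype(float)
    th=np.linspace(0,2*np.pi,24,endpoint=False);qs=np.arange(qc-span,qc+span,.01);sc=[]
    for q in qs:
        c=post(q);u=(H-c)/270;n=np.array([-u[1],u[0]])
        P=[proj(W,[c[0]+16*np.cos(a),c[1]+16*np.sin(a),z]) for a in th for z in(195,270)]
        L=[proj(W,[*(c+u*r_+n*s),z]) for r_ in(0,130) for s in(-8,8) for z in(40,190)]
        m=np.zeros(w.shape,np.uint8)
        for pts in(P,L): cv2.fillConvexPoly(m,cv2.convexHull(np.clip(pts,-3000,3000).astype(np.int32)),1)
        m[420:]=0;ring=cv2.dilate(m,np.ones((41,41)))-m;ring[420:]=0
        sc.append(w[m>0].mean()-w[ring>0].mean() if m.sum()>500 else -1)
    sc=np.array(sc);i=int(sc.argmax());p=0.
    if 0<i<len(sc)-1: d=sc[i-1]-2*sc[i]+sc[i+1];p=.5*(sc[i-1]-sc[i+1])/d if d else 0
    return qs[i]+p*.01,sc[i]
def rows(cmd,pts): # cmd: commanded xy at call start
    for p in pts: d=np.array(p)-cmd;print([round(d@XT/100,2),round(d@YT/100,2)])
E
python3 - <<'E'
from h import *
W=capture("wrist");print(angle(W,0.,.15));print(post(0))
cmd=np.array([483.0,-51.1])
qs=np.linspace(0,.54,16)[1:]
s=(1-np.cos(np.pi*np.arange(1,16)/15))/2*.54
for k in range(3):
    b=cmd if k==0 else post(s[5*k-1]);rows(b,[post(x) for x in s[5*k:5*k+5]])
E
```

```text
(np.float64(-0.003970080981456699), np.float64(0.703420456737653))
[482.5957569  -48.71413759]
[np.float64(0.01), np.float64(-0.0)]
[np.float64(-0.04), np.float64(-0.0)]
[np.float64(-0.12), np.float64(0.0)]
[np.float64(-0.22), np.float64(0.01)]
[np.float64(-0.34), np.float64(0.02)]
[np.float64(-0.14), np.float64(0.02)]
[np.float64(-0.28), np.float64(0.05)]
[np.float64(-0.43), np.float64(0.09)]
[np.float64(-0.57), np.float64(0.14)]
[np.float64(-0.7), np.float64(0.19)]
[np.float64(-0.11), np.float64(0.05)]
[np.float64(-0.2), np.float64(0.1)]
[np.float64(-0.27), np.float64(0.13)]
[np.float64(-0.31), np.float64(0.16)]
[np.float64(-0.32), np.float64(0.17)]
```

Request:
arm_command:
  commands:
    - [[0.02,0,0,0,-0.2],[0.02,0,0,0,-0.3],[0.02,0,0,0,-0.4],[0.02,0,0,0,-0.6],[0.02,0,0,0,-0.6]]

```text
time_s: 3.8
position: [482.6, -49.1, 241.0]
ee_rot: [[-0.052, 0.999, -0.0], [0.999, 0.052, -0.0], [-0.0, -0.0, -1.0]]
wrist_force: [-4.4, -0.5, 5.1]
width: 0.36
finger_force: 59.5
```

Request:
arm_command:
  commands:
    - [[0,0,0,0,-0.6],[0,0,0,0,-0.6]]

```text
time_s: 4.0
position: [482.5, -49.1, 241.0]
ee_rot: [[-0.052, 0.999, -0.0], [0.999, 0.052, -0.0], [-0.0, -0.0, -1.0]]
wrist_force: [-4.0, -0.5, 5.2]
width: 0.36
finger_force: 59.5
```

The post is gripped with little side force. I'll draw it gently along the arc.

Request:
arm_command:
  commands:
    - [[-0.02,0,0,0,-0.6],[-0.06,0,0,0,-0.6],[-0.14,0,0,0,-0.6],[-0.24,0.01,0,0,-0.6],[-0.36,0.02,0,0,-0.6]]

```text
time_s: 4.5
position: [487.5, -85.4, 240.9]
ee_rot: [[-0.053, 0.999, 0.001], [0.999, 0.053, 0.0], [0.0, 0.002, -1.0]]
wrist_force: [3.9, 5.2, 3.4]
width: 0.358
finger_force: 59.7
```

Request:
arm_command:
  commands:
    - [[-0.14,0.02,0,0,-0.6],[-0.28,0.05,0,0,-0.6],[-0.43,0.09,0,0,-0.6],[-0.57,0.14,0,0,-0.6],[-0.7,0.19,0,0,-0.6]]

```text
time_s: 5.0
position: [510.4, -155.2, 240.9]
ee_rot: [[-0.052, 0.999, 0.002], [0.999, 0.052, 0.0], [0.0, 0.002, -1.0]]
wrist_force: [6.3, 5.4, 5.3]
width: 0.36
finger_force: 60.1
```

Request:
arm_command:
  commands:
    - [[-0.11,0.05,0,0,-0.6],[-0.2,0.1,0,0,-0.6],[-0.27,0.13,0,0,-0.6],[-0.31,0.16,0,0,-0.6],[-0.32,0.17,0,0,-0.6]]

```text
time_s: 5.5
position: [527.6, -186.3, 240.9]
ee_rot: [[-0.052, 0.999, -0.001], [0.999, 0.052, -0.001], [-0.0, -0.001, -1.0]]
wrist_force: [-6.7, 0.5, 11.5]
width: 0.361
finger_force: 60.6
```

```bash
python3 - <<'E'
from h import *
W=capture("wrist");print(angle(W,.54,.15));print(post(.54))
s=monitor.get_state();print(s["time_s"],s["position"],s["wrist_force"],s["ft_torque"],s["width"])
E
```

```text
(np.float64(0.504336645127805), np.float64(0.6925190549516015))
[ 531.55106731 -184.17428613]
5.55 [ 527.5479647  -186.23622737  240.89834872] [-5.17999054  1.62913302 10.65937454] [0.42769809 0.85412652 1.12273835] 0.35995406165431515
```

By vision the gate stands at 0.504 rad, or 29°. The post rolled about 10 mm along the non-turning pads, but it is aside as asked. I'll set up the release and following planner.

```bash
cat > f.py <<'E'
import sys,json,os
from h import *
from scipy.integrate import solve_ivp
from scipy.optimize import least_squares
def sim(p,ts):
    w2,q0,t0=p
    g=lambda t,y:[y[1],-w2*(y[0]+.04*y[1]+.006*np.tanh(y[1]/.02))]
    ts=np.array(ts,float);tt=np.maximum(ts,t0+1e-3)
    return solve_ivp(g,(t0,tt.max()+.01),[q0,0],dense_output=True,max_step=.03).sol(tt)[0]
def load(): return json.load(open("d.json")) if os.path.exists("d.json") else dict(t=[],q=[])
def fit(D,T0,A=.504):
    f=lambda p:np.r_[(sim(p,D["t"])-D["q"])/.01 if D["t"] else [],(p[0]-3.05)/.8,(p[1]-A)/.01,(p[2]-T0)/.03]
    s=least_squares(f,[3.05,A,T0]);return s.x,(sim(s.x,D["t"])-D["q"] if D["t"] else None)
def step(T0,cmd,n=5,meas=True,A=.504):
    cmd=np.array(cmd,float);D=load();p,_=fit(D,T0,A)
    if meas:
        t=monitor.get_state()["time_s"];W=capture("wrist")
        q,sc=angle(W,float(sim(p,[t])[0]),.16);print("t",t,"q",q.round(3),"pred",sim(p,[t]).round(3),"score",sc.round(2))
        if sc>.4: D["t"].append(t);D["q"].append(float(q));json.dump(D,open("d.json","w"))
        p,e=fit(D,T0,A);print("fit",p.round(3),"res",np.round(e,3))
    s=monitor.get_state();t=s["time_s"];print("now",t,s["position"].round(1),"F",s["wrist_force"].round(1))
    ts=t+.1*np.arange(1,n+1);qq=sim(p,ts);print("q",qq.round(2));rows(cmd,[post(x) for x in qq]);return p
E
python3 - <<'E'
from f import *
t=monitor.get_state()["time_s"];step(t+.05,(531.5,-183.7),5,False)
E
```

```text
now 5.55 [ 527.5 -186.2  240.9] F [-5.2  1.6 10.7]
q [0.5  0.49 0.46 0.42 0.36]
[np.float64(0.08), np.float64(-0.05)]
[np.float64(0.12), np.float64(-0.07)]
[np.float64(0.19), np.float64(-0.11)]
[np.float64(0.29), np.float64(-0.15)]
[np.float64(0.43), np.float64(-0.21)]
```

Request:
arm_command:
  commands:
    - [[0,0,0,0,1],[0.06,-0.05,0,0,1],[0.19,-0.11,0,0,1],[0.29,-0.15,0,0,1]]

```text
time_s: 5.95
position: [510.5, -155.7, 240.2]
ee_rot: [[-0.051, 0.999, -0.001], [0.999, 0.051, 0.0], [0.001, -0.001, -1.0]]
wrist_force: [0.3, 0.3, 0.2]
width: 0.995
finger_force: 0.0
```

```bash
python3 - <<'E'
from f import *
cmd=np.array([531.5,-183.7])+29*XT-15*YT;print(cmd)
step(5.6,cmd)
E
```

```text
[ 514.28883946 -155.95516349]
t 5.95 q 0.395 pred [0.415] score 0.73
fit [3.438 0.502 5.589] res [0.002]
now 6.0 [ 510.  -154.5  240.5] F [0.  0.7 0.2]
q [ 0.3   0.22  0.14  0.06 -0.03]
[np.float64(0.29), np.float64(-0.11)]
[np.float64(0.49), np.float64(-0.17)]
[np.float64(0.71), np.float64(-0.21)]
[np.float64(0.94), np.float64(-0.23)]
[np.float64(1.18), np.float64(-0.23)]
```

Request:
arm_command:
  commands:
    - [[0.28,-0.08,0,0,1],[0.48,-0.15,0,0,1],[0.7,-0.19,0,0,1],[0.93,-0.22,0,0,1]]

```text
time_s: 6.4
position: [484.1, -63.8, 240.7]
ee_rot: [[-0.052, 0.999, 0.0], [0.999, 0.052, -0.0], [-0.0, 0.0, -1.0]]
wrist_force: [-0.4, -0.5, -0.5]
width: 0.999
finger_force: 0.0
```

```bash
sed -i 's/4\.463/3.0/g' h.py; python3 - <<'E'
from f import *
cmd=np.array([510.7,-155.5])+93*XT-22*YT;print(cmd)
step(5.6,cmd)
E
```

```text
[483.8629063  -63.77884431]
t 6.4 q 0.083 pred [0.056] score 0.68
fit [3.143 0.5   5.584] res [ 0.006 -0.002]
now 6.45 [483.4 -61.3 240.8] F [ 0.3  1.8 -0.3]
q [-0.04 -0.12 -0.2  -0.27 -0.32]
[np.float64(0.27), np.float64(-0.01)]
[np.float64(0.48), np.float64(0.01)]
[np.float64(0.68), np.float64(0.03)]
[np.float64(0.86), np.float64(0.07)]
[np.float64(1.01), np.float64(0.11)]
```

Request:
arm_command:
  commands:
    - [[0.27,0,0,0,1],[0.48,0.01,0,0,1],[0.68,0.03,0,0,1],[0.86,0.07,0,0,1],[1,0.11,0,0,1]]

```text
time_s: 6.95
position: [490.4, 36.8, 240.7]
ee_rot: [[-0.053, 0.999, 0.0], [0.999, 0.053, 0.0], [0.0, 0.0, -1.0]]
wrist_force: [0.1, 0.6, -0.6]
width: 0.998
finger_force: 0.0
```

```bash
python3 - <<'E'
from f import *
cmd=np.array([483.9,-63.8])+100*XT+11*YT;print(cmd)
step(5.6,cmd)
E
```

```text
[489.65132926  36.63864899]
t 6.95 q -0.306 pred [-0.323] score 0.68
fit [3.011 0.497 5.576] res [ 0.003  0.005 -0.006]
now 7.0 [491.   38.1 240.6] F [0.3 2.2 0.3]
q [-0.38 -0.41 -0.43 -0.43 -0.43]
[np.float64(0.16), np.float64(0.05)]
[np.float64(0.24), np.float64(0.08)]
[np.float64(0.28), np.float64(0.1)]
[np.float64(0.29), np.float64(0.11)]
[np.float64(0.27), np.float64(0.1)]
```

Tracking is good, with no contact.

Request:
arm_command:
  commands:
    - [[0.16,0.05,0,0,1],[0.24,0.08,0,0,1],[0.28,0.1,0,0,1],[0.29,0.11,0,0,1],[0.27,0.1,0,0,1]]

```text
time_s: 7.5
position: [499.2, 62.8, 240.4]
ee_rot: [[-0.052, 0.999, -0.0], [0.999, 0.052, -0.0], [-0.0, -0.0, -1.0]]
wrist_force: [0.4, 1.2, 0.6]
width: 0.999
finger_force: 0.0
```

```bash
python3 - <<'E'
from f import *
cmd=np.array([489.7,36.7])+27*XT+10*YT;print(cmd)
step(5.6,cmd)
E
```

```text
[498.27322453  64.186357  ]
t 7.5 q -0.45 pred [-0.426] score 0.7
fit [2.866 0.506 5.556] res [ 0.005  0.007 -0.004  0.011]
now 7.55 [498.9  62.3 240.5] F [-0.1 -0.4 -0.3]
q [-0.41 -0.37 -0.33 -0.28 -0.22]
[np.float64(-0.04), np.float64(-0.02)]
[np.float64(-0.13), np.float64(-0.05)]
[np.float64(-0.24), np.float64(-0.09)]
[np.float64(-0.38), np.float64(-0.13)]
[np.float64(-0.53), np.float64(-0.17)]
```

Request:
arm_command:
  commands:
    - [[-0.04,-0.02,0,0,1],[-0.12,-0.05,0,0,1],[-0.23,-0.09,0,0,1],[-0.37,-0.13,0,0,1],[-0.53,-0.17,0,0,1]]

```text
time_s: 8.05
position: [484.4, 7.8, 240.6]
ee_rot: [[-0.052, 0.999, 0.0], [0.999, 0.052, 0.0], [0.0, 0.0, -1.0]]
wrist_force: [-0.1, -1.0, -1.0]
width: 1.002
finger_force: 0.0
```

```bash
python3 - <<'E'
from f import *
cmd=np.array([498.3,63.8])-53*XT-17*YT;print(cmd)
step(5.6,cmd)
E
```

```text
[484.09710359   9.9829234 ]
t 8.05 q -0.258 pred [-0.218] score 0.73
fit [2.705 0.509 5.535] res [0.003 0.01  0.004 0.004 0.006]
now 8.1 [483.9   6.  240.6] F [-1.2 -1.3 -0. ]
q [-0.16 -0.09 -0.02  0.05  0.11]
[np.float64(-0.16), np.float64(-0.02)]
[np.float64(-0.34), np.float64(-0.04)]
[np.float64(-0.53), np.float64(-0.05)]
[np.float64(-0.71), np.float64(-0.04)]
[np.float64(-0.89), np.float64(-0.02)]
```

Request:
arm_command:
  commands:
    - [[-0.15,-0.02,0,0,1],[-0.33,-0.04,0,0,1],[-0.52,-0.05,0,0,1],[-0.7,-0.04,0,0,1],[-0.88,-0.02,0,0,1]]

```text
time_s: 8.6
position: [487.1, -80.3, 240.7]
ee_rot: [[-0.051, 0.999, 0.0], [0.999, 0.051, 0.0], [0.0, 0.0, -1.0]]
wrist_force: [-0.3, 0.7, 0.8]
width: 0.996
finger_force: 0.0
```

```bash
python3 - <<'E'
from f import *
cmd=np.array([484.1,9])-88*XT-2*YT;print(cmd)
step(5.6,cmd)
E
```

```text
[486.70830508 -78.98407097]
t 8.6 q 0.107 pred [0.114] score 0.72
fit [2.689 0.508 5.533] res [0.002 0.01  0.005 0.004 0.004 0.003]
now 8.65 [487.6 -82.2 240.6] F [ 0.1 -1.6 -0.3]
q [0.2  0.26 0.3  0.34 0.37]
[np.float64(-0.23), np.float64(0.04)]
[np.float64(-0.37), np.float64(0.08)]
[np.float64(-0.49), np.float64(0.12)]
[np.float64(-0.59), np.float64(0.15)]
[np.float64(-0.66), np.float64(0.18)]
```

Request:
arm_command:
  commands:
    - [[-0.22,0.04,0,0,1],[-0.37,0.08,0,0,1],[-0.49,0.12,0,0,1],[-0.58,0.15,0,0,1],[-0.65,0.18,0,0,1]]

```text
time_s: 9.15
position: [509.1, -143.4, 240.4]
ee_rot: [[-0.052, 0.999, -0.0], [0.999, 0.052, 0.0], [0.0, -0.0, -1.0]]
wrist_force: [-0.5, 0.7, 0.3]
width: 0.999
finger_force: 0.0
```

```bash
python3 - <<'E'
from f import *
cmd=np.array([486.9,-79.7])-65*XT+18*YT;print(cmd)
step(5.6,cmd)
E
```

```text
[ 508.27716878 -143.66887255]
t 9.15 q 0.363 pred [0.367] score 0.73
fit [2.687 0.508 5.532] res [0.001 0.01  0.005 0.005 0.003 0.002 0.003]
now 9.2 [ 509.6 -144.   240.3] F [ 1.  -1.4 -0.8]
q [0.39 0.39 0.38 0.36 0.34]
[np.float64(-0.06), np.float64(0.02)]
[np.float64(-0.06), np.float64(0.02)]
[np.float64(-0.04), np.float64(0.01)]
[np.float64(0.0), np.float64(-0.01)]
[np.float64(0.07), np.float64(-0.03)]
```

Request:
arm_command:
  commands:
    - [[-0.06,0.02,0,0,1],[-0.06,0.02,0,0,1],[-0.04,0.01,0,0,1],[0,-0.01,0,0,1],[0.07,-0.03,0,0,1]]

```text
time_s: 9.7
position: [505.1, -135.4, 240.5]
ee_rot: [[-0.052, 0.999, -0.0], [0.999, 0.052, 0.0], [0.0, -0.0, -1.0]]
wrist_force: [-0.6, -1.1, 0.8]
width: 0.999
finger_force: 0.0
```

```bash
python3 - <<'E'
from f import *
cmd=np.array([508.8,-143.7])+7*XT-3*YT;print(cmd)
step(5.6,cmd)
E
```

```text
[ 505.4377597  -136.86660113]
t 9.7 q 0.33 pred [0.336] score 0.73
fit [2.696 0.507 5.535] res [0.001 0.011 0.006 0.006 0.005 0.003 0.003 0.004]
now 9.75 [ 504.7 -134.5  240.6] F [-1.1  1.   0.7]
q [0.28 0.23 0.18 0.12 0.06]
[np.float64(0.16), np.float64(-0.06)]
[np.float64(0.28), np.float64(-0.1)]
[np.float64(0.42), np.float64(-0.13)]
[np.float64(0.57), np.float64(-0.15)]
[np.float64(0.73), np.float64(-0.17)]
```

Request:
arm_command:
  commands:
    - [[0.15,-0.06,0,0,1],[0.27,-0.1,0,0,1],[0.41,-0.13,0,0,1],[0.56,-0.15,0,0,1],[0.72,-0.17,0,0,1]]

```text
time_s: 10.25
position: [484.4, -63.5, 240.6]
ee_rot: [[-0.052, 0.999, 0.0], [0.999, 0.052, 0.0], [0.0, 0.0, -1.0]]
wrist_force: [-0.1, -0.9, -0.1]
width: 1.001
finger_force: 0.0
```

```bash
python3 - <<'E'
from f import *
cmd=np.array([505.2,-136.2])+72*XT-17*YT;print(cmd)
step(5.6,cmd)
E
```

```text
[484.45510906 -65.18838475]
t 10.25 q 0.053 pred [0.06] score 0.7
fit [2.707 0.507 5.537] res [0.002 0.011 0.006 0.006 0.007 0.006 0.004 0.002 0.003]
now 10.3 [483.9 -61.8 240.7] F [-0.3  0.9  0.7]
q [-0.03 -0.09 -0.15 -0.2  -0.24]
[np.float64(0.26), np.float64(-0.01)]
[np.float64(0.41), np.float64(-0.0)]
[np.float64(0.56), np.float64(0.01)]
[np.float64(0.69), np.float64(0.03)]
[np.float64(0.81), np.float64(0.05)]
```

Request:
arm_command:
  commands:
    - [[0.25,-0.01,0,0,1],[0.4,0,0,0,1],[0.55,0.01,0,0,1],[0.68,0.03,0,0,1],[0.8,0.05,0,0,1]]

```text
time_s: 10.8
position: [485.6, 16.4, 240.6]
ee_rot: [[-0.052, 0.999, 0.0], [0.999, 0.052, 0.0], [0.0, 0.0, -1.0]]
wrist_force: [1.1, -0.4, -0.6]
width: 0.998
finger_force: 0.0
```

```bash
python3 - <<'E'
from f import *
cmd=np.array([484.3,-64.2])+80*XT+5*YT;print(cmd)
step(5.6,cmd)
E
```

```text
[485.10627117  15.95204256]
t 10.8 q -0.245 pred [-0.241] score 0.69
fit [2.71  0.507 5.538] res [0.003 0.011 0.006 0.005 0.007 0.006 0.004 0.001 0.002 0.003]
now 10.85 [485.9  17.5 240.5] F [0.3 1.  0.4]
q [-0.29 -0.32 -0.33 -0.34 -0.34]
[np.float64(0.14), np.float64(0.04)]
[np.float64(0.21), np.float64(0.06)]
[np.float64(0.25), np.float64(0.07)]
[np.float64(0.26), np.float64(0.07)]
[np.float64(0.25), np.float64(0.07)]
```

Request:
arm_command:
  commands:
    - [[0.14,0.04,0,0,1],[0.21,0.06,0,0,1],[0.25,0.07,0,0,1],[0.26,0.07,0,0,1],[0.25,0.07,0,0,1]]

```text
time_s: 11.35
position: [491.3, 40.5, 240.4]
ee_rot: [[-0.052, 0.999, -0.0], [0.999, 0.052, -0.0], [-0.0, -0.0, -1.0]]
wrist_force: [-0.2, -0.3, -0.5]
width: 1.001
finger_force: 0.0
```

```bash
python3 - <<'E'
from f import *
cmd=np.array([485.3,16.2])+25*XT+7*YT;print(cmd)
step(5.6,cmd)
E
```

```text
[490.98200784  41.53209006]
t 11.35 q -0.345 pred [-0.338] score 0.7
fit [2.708 0.508 5.537] res [0.003 0.011 0.005 0.004 0.006 0.007 0.005 0.002 0.003 0.003 0.006]
now 11.4 [491.2  40.2 240.5] F [-0.1 -0.1 -0.6]
q [-0.32 -0.29 -0.26 -0.22 -0.18]
[np.float64(-0.05), np.float64(-0.02)]
[np.float64(-0.11), np.float64(-0.03)]
[np.float64(-0.2), np.float64(-0.06)]
[np.float64(-0.3), np.float64(-0.08)]
[np.float64(-0.41), np.float64(-0.1)]
```

Request:
arm_command:
  commands:
    - [[-0.04,-0.02,0,0,1],[-0.11,-0.03,0,0,1],[-0.19,-0.06,0,0,1],[-0.3,-0.08,0,0,1],[-0.41,-0.1,0,0,1]]

```text
time_s: 11.9
position: [483.2, -2.1, 240.6]
ee_rot: [[-0.052, 0.999, 0.0], [0.999, 0.052, -0.0], [-0.0, 0.0, -1.0]]
wrist_force: [0.0, -0.6, 0.2]
width: 1.006
finger_force: 0.0
```

```bash
python3 - <<'E'
from f import *
cmd=np.array([491.2,41])-41*XT-10*YT;print(cmd)
step(5.6,cmd)
E
```

```text
[ 4.83359479e+02 -4.67170487e-01]
t 11.9 q -0.188 pred [-0.179] score 0.7
fit [2.7   0.509 5.535] res [0.003 0.01  0.004 0.004 0.005 0.006 0.005 0.004 0.005 0.005 0.005 0.005]
now 11.95 [483.   -3.2 240.6] F [ 0.2 -1.3 -0. ]
q [-0.11 -0.06 -0.01  0.05  0.1 ]
[np.float64(-0.19), np.float64(-0.02)]
[np.float64(-0.32), np.float64(-0.03)]
[np.float64(-0.47), np.float64(-0.03)]
[np.float64(-0.61), np.float64(-0.03)]
[np.float64(-0.74), np.float64(-0.01)]
```

Request:
arm_command:
  commands:
    - [[-0.18,-0.02,0,0,1],[-0.31,-0.03,0,0,1],[-0.46,-0.03,0,0,1],[-0.6,-0.03,0,0,1],[-0.73,-0.01,0,0,1]]

```text
time_s: 12.45
position: [486.2, -75.0, 240.6]
ee_rot: [[-0.051, 0.999, -0.0], [0.999, 0.051, 0.0], [0.0, -0.0, -1.0]]
wrist_force: [0.9, 0.6, 0.2]
width: 0.999
finger_force: 0.0
```

```bash
python3 - <<'E'
from f import *
cmd=np.array([483.3,-1.3])-73*XT-1*YT;print(cmd)
step(5.6,cmd,9)
E
```

```text
[486.12189527 -74.25229199]
t 12.45 q 0.093 pred [0.096] score 0.71
fit [2.698 0.509 5.534] res [0.002 0.01  0.004 0.004 0.005 0.005 0.005 0.004 0.006 0.005 0.005 0.004
 0.002]
now 12.5 [486.8 -76.3 240.5] F [-0.5 -0.5 -0.5]
q [0.16 0.2  0.24 0.26 0.28 0.29 0.3  0.29 0.28]
[np.float64(-0.18), np.float64(0.02)]
[np.float64(-0.29), np.float64(0.05)]
[np.float64(-0.37), np.float64(0.07)]
[np.float64(-0.44), np.float64(0.09)]
[np.float64(-0.49), np.float64(0.1)]
[np.float64(-0.52), np.float64(0.11)]
[np.float64(-0.53), np.float64(0.12)]
[np.float64(-0.52), np.float64(0.11)]
[np.float64(-0.49), np.float64(0.1)]
```

Request:
arm_command:
  commands:
    - [[-0.18,0.02,0,0,1],[-0.28,0.05,0,0,1],[-0.36,0.07,0,0,1],[-0.43,0.09,0,0,1],[-0.48,0.1,0,0,1]]

```text
time_s: 13.0
position: [499.0, -121.7, 240.4]
ee_rot: [[-0.052, 0.999, -0.0], [0.999, 0.052, 0.0], [0.0, -0.0, -1.0]]
wrist_force: [-0.6, 1.0, 0.4]
width: 0.998
finger_force: 0.0
```

Request:
arm_command:
  commands:
    - [[-0.03,0.01,0,0,-0.6],[-0.04,0.02,0,0,-0.6],[-0.03,0.01,0,0,-0.6],[-0.03,0.01,0,0,-0.6],[-0.03,0.01,0,0,-0.6]]

```text
time_s: 13.5
position: [499.3, -124.1, 240.7]
ee_rot: [[-0.052, 0.999, -0.001], [0.999, 0.052, -0.0], [-0.0, -0.001, -1.0]]
wrist_force: [-3.5, -2.0, 4.0]
width: 0.363
finger_force: 59.8
```

```bash
python3 - <<'E'
from f import *
W=capture("wrist");print(angle(W,.28,.12));print(post(.28))
s=monitor.get_state();print(s["time_s"],s["position"],s["wrist_force"],s["ft_torque"],s["width"],s["finger_force"])
E
```

```text
(np.float64(0.2792666193820199), np.float64(0.6759706550521207))
[ 498.80426708 -122.30354778]
13.55 [ 499.30303964 -124.16433084  240.66510161] [-4.24815242 -0.86293038  3.64746642] [-0.19318696  0.63980683  0.03169636] 0.36370921492200314 59.82913792133331
```

The gate is caught at 0.279 rad with low force. I'll bring it home along the arc, turning the tool with it.

```bash
python3 - <<'E'
from h import *
P0=np.array([499.3,-124.2]);s=(1-np.cos(np.pi*np.arange(0,16)/15))/2*.279
Rm=lambda a:np.array([[np.cos(a),-np.sin(a)],[np.sin(a),np.cos(a)]])
P=[H+Rm(-x)@(P0-H) for x in s]
for k in(0,5,10):
    A=Rm(-s[k])
    for j in range(k+1,k+6):
        d=P[j]-P[k];print((d@(A@XT)/100).round(3),(d@(A@YT)/100).round(3),((s[j]-s[k])/np.pi).round(3))
print(P[-1])
E
```

```text
0.008 -0.003 0.001
0.031 -0.01 0.004
0.069 -0.021 0.008
0.12 -0.035 0.015
0.181 -0.051 0.022
0.069 -0.021 0.008
0.143 -0.042 0.018
0.22 -0.061 0.027
0.295 -0.077 0.036
0.366 -0.09 0.044
0.061 -0.019 0.008
0.112 -0.033 0.014
0.15 -0.043 0.018
0.173 -0.05 0.021
0.181 -0.051 0.022
[482.57089679 -50.94297243]
```

Request:
arm_command:
  commands:
    - [[0.01,0,0,0.001,-0.6],[0.03,-0.01,0,0.004,-0.6],[0.07,-0.02,0,0.008,-0.6],[0.12,-0.035,0,0.015,-0.6],[0.18,-0.05,0,0.022,-0.6]]

```text
time_s: 14.05
position: [493.3, -106.4, 240.7]
ee_rot: [[0.018, 1.0, -0.001], [1.0, -0.018, -0.0], [-0.0, -0.001, -1.0]]
wrist_force: [-5.5, -1.8, 3.7]
width: 0.359
finger_force: 60.1
```

Request:
arm_command:
  commands:
    - [[0.07,-0.02,0,0.008,-0.6],[0.14,-0.04,0,0.018,-0.6],[0.22,-0.06,0,0.027,-0.6],[0.295,-0.077,0,0.036,-0.6],[0.365,-0.09,0,0.044,-0.6]]

```text
time_s: 14.55
position: [485.1, -69.4, 240.7]
ee_rot: [[0.156, 0.988, -0.0], [0.988, -0.156, 0.0], [0.0, -0.0, -1.0]]
wrist_force: [-3.2, -1.5, 2.9]
width: 0.358
finger_force: 59.9
```

Request:
arm_command:
  commands:
    - [[0.06,-0.02,0,0.008,-0.6],[0.11,-0.033,0,0.014,-0.6],[0.15,-0.043,0,0.018,-0.6],[0.175,-0.05,0,0.021,-0.6],[0.18,-0.05,0,0.022,-0.6]]

```text
time_s: 15.05
position: [483.1, -51.1, 240.6]
ee_rot: [[0.223, 0.975, -0.0], [0.975, -0.223, 0.0], [-0.0, -0.0, -1.0]]
wrist_force: [-5.6, -1.1, 6.2]
width: 0.363
finger_force: 60.2
```

```bash
python3 - <<'E'
from h import *
W=capture("wrist");print(angle(W,0,.12))
T=capture("top");S=capture("scene")
a=T["color"][110:330,290:420];b=S["color"][170:370,220:400]
a=cv2.resize(a,None,fx=2.5,fy=2.5,interpolation=2);b=cv2.resize(b,None,fx=2.5,fy=2.5,interpolation=2)
o=np.zeros((550,790,3),np.uint8);o[:550,:325]=a;o[:500,330:780]=b
cv2.imwrite("pics/hold.png",o[...,::-1])
s=monitor.get_state();print(s["time_s"],s["position"],s["ee_rot"][:,0],s["wrist_force"],s["ft_torque"],s["width"],s["finger_force"])
E
```

```text
(np.float64(0.004108452336117251), np.float64(0.6713075711551941))
15.2 [483.05153713 -51.2367065  240.63060915] [ 2.22633706e-01  9.74902165e-01 -5.00902845e-05] [-5.33309435 -1.02813902  6.67689115] [-0.1830146   0.92816868 -0.11678635] 0.35933566588929994 60.23719668388367
```

View pics/hold.png

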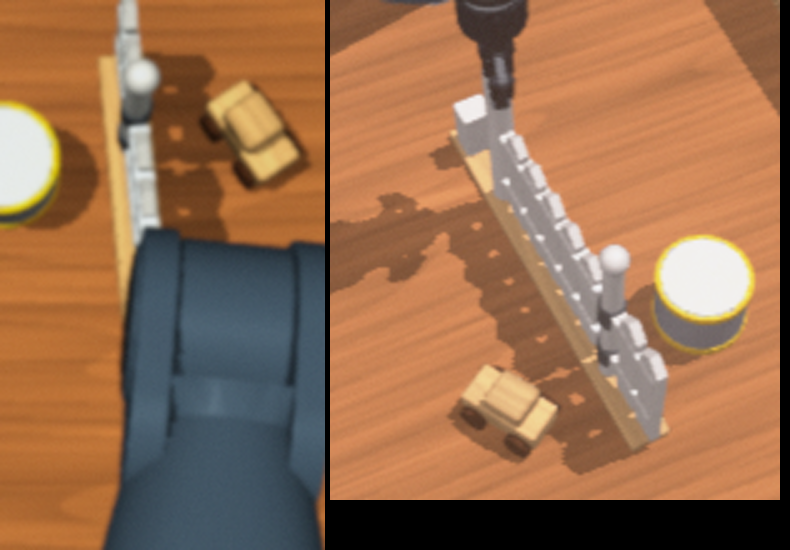

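The view shows the gate in line with the fence. Vision reads 0.004 rad against -0.004 at the original rest, so I'll nudge it 2 mm and hold for over a second.

Request:
arm_command:
  commands:
    - [[0.01,0,0,0,-0.6],[0.02,-0.005,0,0.002,-0.6],[0.02,-0.005,0,0.002,-0.6],[0.02,-0.005,0,0.002,-0.6],[0.02,-0.005,0,0.002,-0.6]]

```text
time_s: 15.7
position: [482.9, -49.3, 240.7]
ee_rot: [[0.229, 0.973, -0.001], [0.973, -0.229, -0.0], [-0.0, -0.001, -1.0]]
wrist_force: [-5.7, -1.4, 6.2]
width: 0.359
finger_force: 60.2
```

Request:
arm_command:
  commands:
    - [[0,0,0,0,-0.6],[0,0,0,0,-0.6],[0,0,0,0,-0.6],[0,0,0,0,-0.6],[0,0,0,0,-0.6]]

```text
time_s: 16.2
position: [482.9, -49.3, 240.6]
ee_rot: [[0.229, 0.973, -0.001], [0.973, -0.229, -0.0], [-0.0, -0.001, -1.0]]
wrist_force: [-6.4, -0.6, 6.0]
width: 0.361
finger_force: 60.2
```

Request:
arm_command:
  commands:
    - [[0,0,0,0,-0.6],[0,0,0,0,-0.6],[0,0,0,0,-0.6],[0,0,0,0,-0.6],[0,0,0,0,-0.6]]

```text
time_s: 16.7
position: [482.9, -49.4, 240.6]
ee_rot: [[0.229, 0.973, -0.001], [0.973, -0.229, -0.0], [-0.0, -0.001, -1.0]]
wrist_force: [-6.0, -1.5, 6.7]
width: 0.361
finger_force: 60.2
```

```bash
python3 - <<'E'
from h import *
W=capture("wrist");print(angle(W,0,.12))
s=monitor.get_state();print(s["time_s"],s["position"],s["wrist_force"])
E
```

```text
(np.float64(-0.00304487225639276), np.float64(0.6739576722823827))
16.75 [482.92466159 -49.31598759 240.6502406 ] [-6.86316486 -1.79978823  6.49030508]
```

Vision matches the original rest reading. I'll let go, go straight up and back off.

Request:
arm_command:
  commands:
    - [[0,0,0,0,0.2],[0,0,0,0,1],[0,0,0,0,1],[0,0,0,0,1],[0,0,0,0,1]]

```text
time_s: 17.25
position: [483.5, -49.2, 240.5]
ee_rot: [[0.229, 0.974, 0.0], [0.974, -0.229, 0.0], [0.0, 0.0, -1.0]]
wrist_force: [0.0, 0.4, 0.8]
width: 0.996
finger_force: 0.0
```

Request:
arm_command:
  commands:
    - [[0,0,-0.2,0,1],[0,0,-0.5,0,1],[0,0,-0.8,0,1],[0,0,-1,0,1],[0,0,-1,0,1]]

```text
time_s: 17.75
position: [484.4, -49.3, 343.1]
ee_rot: [[0.229, 0.973, 0.004], [0.974, -0.229, -0.0], [0.001, 0.004, -1.0]]
wrist_force: [-0.2, -0.1, 0.2]
width: 1.001
finger_force: 0.0
```

Request:
arm_command:
  commands:
    - [[0,-0.3,-0.1,0,1],[0,-0.6,-0.2,0,1],[0,-0.9,-0.3,0,1],[0,-1,-0.3,0,1],[0,-1,-0.3,0,1]]

```text
time_s: 18.25
position: [385.2, -26.2, 370.5]
ee_rot: [[0.228, 0.974, 0.001], [0.974, -0.228, 0.0], [0.0, 0.001, -1.0]]
wrist_force: [0.3, -0.7, -0.1]
width: 1.001
finger_force: 0.0
```

```bash
python3 - <<'E'
from h import *
W=capture("wrist");print(angle(W,0,.12))
T=capture("top");cv2.imwrite("pics/end.png",T["color"][...,::-1])
s=monitor.get_state();print(s["time_s"],s["position"],s["wrist_force"],s["joint_vel"].round(2))
E
```

```text
(np.float64(-0.0061534898023177026), np.float64(0.7417946856806574))
18.35 [386.60472681 -26.44495756 369.90890893] [ 0.39140872 -0.2834475  -0.77765232] [-0.1   1.06  0.63  0.12 -0.02 -0.06]
```

View pics/end.png

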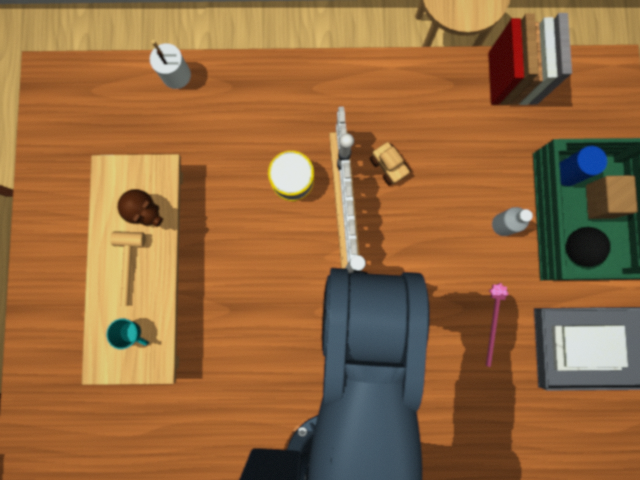

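The gate is in line, with the post top at about (358,263) as at the start. The arm is clear, and the lost things are where they were.

```bash
python3 -c "
from workcell import r
print(r.hand_in())"
```

```text
the job is handed in; nothing more can be done
None
```

The gate test is done and handed in: I drew the gate to about 29°, let it go, and followed it without touching for about 7 s. I then caught it, held it in line with the fence for over a second and let go, leaving the arm clear and the lost things where they were.

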